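# Move the socket row from the rail to the tray, in the order of its nuts

### The arm

A 6-joint arm with a two-finger parallel gripper is mounted at the origin on the work surface. World frame = base frame: x ahead of the robot, y to its left, z up, the work surface at z = 0. Lengths are in mm, angles in rad, forces in N, time in s.
With the tool pointing down it reaches from about 350 to 925 mm from the base axis. Payload 6.4 kg.
Tool frame: the origin (TCP) lies at the very end of the fingers, on their centre line; the grasp point (between the pads) lies 19 mm behind it; z points along the fingers, x is the direction in which the jaws open and shut, and the axes are right-handed (so a half turn about z gives the same grasp; the last joint's range is limited). The gripper opens to 85 mm and grips with 20 to 120 N. Pads are 22 mm wide; open, the fingers measure 114 mm over their backs; the gripper's body (76 mm by 85 mm) begins 54 mm behind the grasp point. The pads swing forward as they close: fully open they stand 13 mm farther back than shut.
Start: joints at [-1.444, 0.245, 1.558, -0, 1.339, -0.174], TCP at [192.59, -620.825, 231.29] pointing down, gripper open.
Joint ranges: [-3.13, 3.13], [-1.02, 2.26], [0.13, 2.54], [-0.95, 4.09], [0.21, 2.88], [-2.74, 2.74]. Speed limits (rad/s): [2.57, 2.57, 3.14, 3.14, 3.14, 3.14].

### API

Orientations are given as a unit quaternion [w, x, y, z].
In Python, from bench import env gives the robot as it stands.
- The arm moves only by the tool drive_tool, never from a script. Its argument "steps" is a list of rows, each a list of 5 numbers: the closure, from -1 (fully open) to 1 (shut), so that 0 is half open, then the shift along the world's x, y, z in cm, then the turn about the world's z in rad. In form: [[hand, x, y, z, spin], ...]. A call has 1 to 10 rows; each row is the pose to reach, as a shift and turn from the pose commanded when the call began; what a row does not reach only later rows make up. A row lasts 1/12 s, in which the tool goes at most 41.7 mm and 7.16 degrees, less where a joint would pass 70% of its speed; a pose out of reach is approached as far as the arm can. A call with a gripper value outside its range is refused whole. The fingers move at their own pace and stop on an object; the grip force is fixed at half the most. Time passes only in rows, so rows that repeat a pose let the fingers close. It gives the time, the measured TCP pose, the force and the opening at its end, in the units of the state.
- env.sense(): the state, without advancing time (a new reading comes with each control period).
- env.grab_frame(name): name is "scene" or "top" or "wrist"; returns a dict with "img" (400x640x3 uint8, red, green, blue), "range_z" (400x640 float32, mm along the optical axis (not along the pixel's ray), 0 where there is no reading), "K" (3x3 intrinsics, pixels), "origin" and "orientation" of the camera in the world; the wrist camera has in their place "mount" (4x4, takes a point from camera to tool coordinates, whose origin is the TCP and whose axes are the tool frame's). Camera axes: x right, y up, looking along -z (the intrinsics and any distortion apply to the point x, -y, -z); pixel columns grow to the right and rows downward; lengths in mm; the calibration is good to about 2 mm. The wrist camera is an equidistant fisheye: a pixel r from the principal point sees the ray r / f radians off the axis. A picture is of the moment at which its call begins: read the wrist's pose just before it.
- env.sign_off(): hands the job in, once; it reports no verdict.
The state is a dict: "time": time; "joints": joint angles; "joint_velocities": joint speeds; "effort": joint torques, N m; "tool_pos": TCP position; "tool_rot": TCP orientation; "force": force on the tool from outside, world axes, zero at the start; "wrist_torque": the same for the moment, N m; "opening": opening from 0.0 (shut) to 1.0 (fully open).
Only numpy, scipy, OpenCV 4.12 (cv2) and the standard library are available. Lean on these libraries where they do the work, as an engineer would, in place of code of your own. Each camera call takes 0.05 s, during which the arm holds its last target. There are 200 camera calls.

### The job

Move the row of four sockets from the steel socket rail into the wooden tray so that they stand in the same order as the sample nuts fixed along its ledge: each socket upright in the middle of the compartment beside the nut that it fits. Set each one down gently without tipping or dropping it, let go, and leave the swivel joint on the rail and the hinge in the tray where they are.

Things in the scene. Friction and masses are not known exactly. Their poses are not given: they have to be found in the camera images.
- socket_13_mid (a point): The smallest socket: loose steel cylinder, 23 mm in diameter over its lower 33 mm; above that the barrel is only 19 mm in diameter; 70 mm tall, upright, 13 mm hexagon opening up. The point is its centre, 35 mm above its underside, z along its axis. At the start it stands on the rail, underside 12 mm above the bench, loosely over a post 8 mm high: lift it straight up. Free room for a grip across the row.
- socket_19_mid (a point): The second smallest socket: loose steel cylinder, 29 mm in diameter; 76 mm tall, upright, 19 mm hexagon opening up. The point is its centre, 38 mm above its underside, z along its axis. At the start it stands on the rail, underside 12 mm above the bench, loosely over a post 8 mm high: lift it straight up. Free room for a grip across the row.
- socket_27_mid (a point): The second largest socket: loose steel cylinder, 38 mm in diameter; 82 mm tall, upright, 27 mm hexagon opening up. The point is its centre, 41 mm above its underside, z along its axis. At the start it stands on the rail, underside 12 mm above the bench, loosely over a post 8 mm high: lift it straight up. Free room for a grip across the row.
- socket_36_mid (a point): The largest socket: loose steel cylinder, 50 mm in diameter; 90 mm tall, upright, 36 mm hexagon opening up. The point is its centre, 45 mm above its underside, z along its axis. At the start it stands on the rail, underside 12 mm above the bench, loosely over a post 8 mm high: lift it straight up. Free room for a grip across the row.
- nut_13: The smallest sample nut, 13 mm across flats, 6.5 mm high, fixed on the tray's ledge. Origin: centre of its underside, 12 mm above the bench. Its x axis points level into its compartment, whose middle is 67 mm along +x; y runs along the row of nuts. The compartment is 78 mm square inside, floor 6 mm and walls (6 mm thick) 22 mm above the bench; pitch 84 mm.
- nut_19: The second smallest sample nut, 19 mm across flats, 10 mm high, fixed on the tray's ledge. Origin: centre of its underside, 12 mm above the bench. Its x axis points level into its compartment, whose middle is 67 mm along +x; y runs along the row of nuts. The compartment is 78 mm square inside, floor 6 mm and walls (6 mm thick) 22 mm above the bench; pitch 84 mm.
- nut_27: The second largest sample nut, 27 mm across flats, 15 mm high, fixed on the tray's ledge. Origin: centre of its underside, 12 mm above the bench. Its x axis points level into its compartment, whose middle is 67 mm along +x; y runs along the row of nuts. The compartment is 78 mm square inside, floor 6 mm and walls (6 mm thick) 22 mm above the bench; pitch 84 mm.
- nut_36: The largest sample nut, 36 mm across flats, 19 mm high, fixed on the tray's ledge. Origin: centre of its underside, 12 mm above the bench. Its x axis points level into its compartment, whose middle is 67 mm along +x; y runs along the row of nuts. The compartment is 78 mm square inside, floor 6 mm and walls (6 mm thick) 22 mm above the bench; pitch 84 mm.
- swivel: A bystander: loose steel swivel joint, 23 mm in diameter, 65 mm tall, upright at one end of the socket rail (a dark steel strip, 36 mm wide, with five square posts in a straight line 70 mm apart, the other four under the sockets). Origin at the centre of its underside, z up. To be left alone.
- hinge: A bystander: loose flat brass hinge, 60 x 40 x 7 mm, lying in the narrow fifth compartment (50 mm wide, no nut) at one end of the wooden tray. Origin at the centre of its underside. To be left alone.
There are look-alikes about, which are no part of the job. What is shaped like the part that bears socket_36_mid but pink is not meant. What is shaped like the part that bears socket_27_mid but turquoise is not meant.

How it is judged:
By the outcome, as a careful person would: the job done as asked, in the order asked, and still so for the second after the job is handed in, with the robot touching nothing.
It also fails if it takes over 86 s, if anything falls off the work surface, if the arm or the gripper's body presses on something with over 40 N, if the wrist force passes 120 N, or if a joint passes its speed limit or range.

## Working session

There is one attempt and no reset: what is moved stays moved. The work goes in short steps, Python scripts to look and compute and a tool call to move; the robot and the scene stay as the last step left them, time stands still between calls to the robot, and variables do not carry over. Pictures are saved under pics/ and viewed, about 12 in all and at most 16, crops included, and the job is handed in when it is done.

Besides the shell and the picture viewer there is one more tool, called after "Call:" by a JSON object that holds its "op" and its "data". drive_tool: Moves the arm, as the interface text tells. Its arguments: {"type":"object","properties":{"steps":{"type":"array","items":{"type":"array","items":{"type":"number"}}}},"required":["steps"]}

```bash
mkdir -p pics; ls; python3 - <<'E'
from bench import env
import cv2,pickle
s=env.sense();print(s)
for n in("scene","top"):
    f=env.grab_frame(n);pickle.dump(f,open(n+".pkl","wb"))
    cv2.imwrite(f"pics/{n}0.png",f["img"][:,:,::-1]);print(n,f["K"],f["origin"],f["orientation"])
E
```

```text
pics
{'time': 0.0, 'joints': array([-1.44409208e+00,  2.45809394e-01,  1.55905387e+00,  1.21577604e-05,
        1.33869775e+00, -1.74099141e-01]), 'joint_velocities': array([-0.00102085,  0.00077434,  0.00097332, -0.00143579, -0.00087421,
       -0.00068295]), 'effort': array([ 1.72179571e-03, -4.29514432e+01, -3.26126933e+01, -1.34376437e-04,
        5.38182008e-03,  6.52402377e-06]), 'tool_pos': array([ 192.52243694, -620.23350963,  230.16189612]), 'tool_rot': array([-7.16296088e-04,  8.05072569e-01, -5.93175513e-01, -6.74954124e-04]), 'force': array([-0.27365225,  0.17692507, -0.656062  ]), 'wrist_torque': array([0.07699815, 0.00709026, 0.00329681]), 'opening': 1.0020653613882187}
scene [[365.59767059   0.         310.64081298]
 [  0.         365.59767059 199.89580621]
 [  0.           0.           1.        ]] [ 998.55184206 -324.15275539  470.98028199] [0.80768287 0.40283458 0.20003695 0.38125832]
top [[386.57154021   0.         319.33871814]
 [  0.         386.57154021 202.37535499]
 [  0.           0.           1.        ]] [491.16357371  25.77006594 739.59599096] [-0.6956701  -0.0411445   0.02617857  0.71670421]
```

View pics/top0.png

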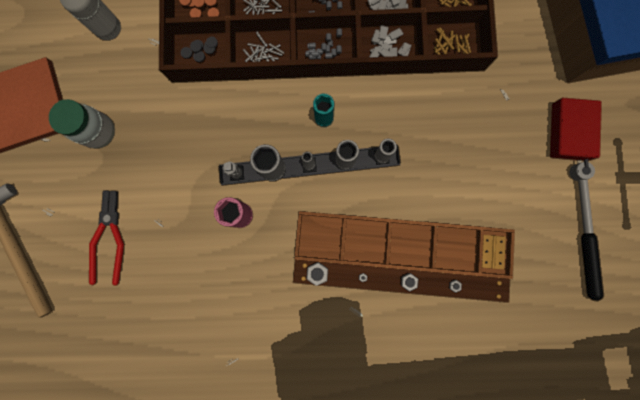

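View pics/scene0.png

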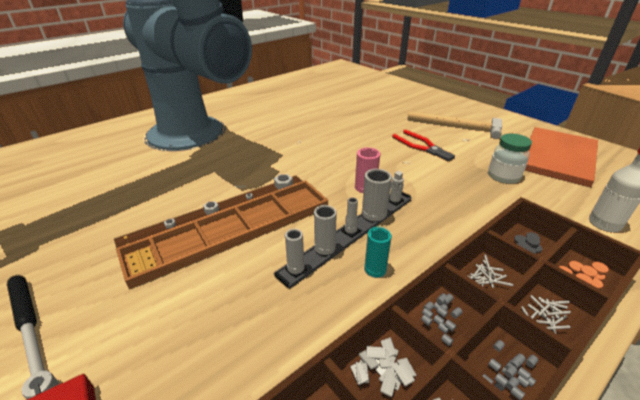

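The top view shows the rail from left to right as swivel (228,170), 36 (265,157), 13 (308,158), 27 (347,150), 19 (387,147). The tray nuts look like 36 (317,273), 13 (363,278), 27 (410,282), 19 (456,286), with the hinge at (494,252). I'll check these with depth and enlarged crops.

```bash
cat > h.py <<'E'
import numpy as np,cv2
from scipy.spatial.transform import Rotation as R
def cloud(f):
    K=f["K"];d=f["range_z"].astype(float);v,u=np.mgrid[:d.shape[0],:d.shape[1]]
    P=np.stack([(u-K[0,2])/K[0,0]*d,-(v-K[1,2])/K[1,1]*d,-d],-1)
    q=f["orientation"];W=P@R.from_quat([q[1],q[2],q[3],q[0]]).as_matrix().T+f["origin"]
    W[d==0]=np.nan;return W
def circ(p,r):
    from scipy.optimize import least_squares
    s=least_squares(lambda c:np.hypot(*(p-c).T)-r,p.mean(0),loss='soft_l1');return s.x,np.abs(s.fun).mean()
E
python3 - <<'E'
import pickle;from h import *
for n in("top","scene"):
    f=pickle.load(open(n+".pkl","rb"));W=cloud(f)
    if n=="top":
        T=W
        for px in[(330,200),(450,190),(180,200),(280,320),(160,300)]:print(px,W[px[1],px[0]].round(1))
        for nm,(u,v),H,r in[("36",(265,157),102,25),("13",(308,158),82,9.5),("27",(347,150),94,19),("19",(387,147),88,14.5),("sw",(228,170),77,11.5),("pink",(228,212),90,25),("turq",(323,105),82,19)]:
            w=W[v-25:v+26,u-25:u+26].reshape(-1,3);m=abs(w[:,2]-H)<6;p=w[m]
            print(nm,len(p),"bbox mid",((p.min(0)+p.max(0))/2).round(1),"ext",np.ptp(p,0).round(1),"mean z",p[:,2].mean().round(1))
        for nm,(u,v) in[("a",(317,273)),("b",(363,278)),("c",(410,282)),("d",(456,286))]:
            w=W[v-14:v+15,u-14:u+15].reshape(-1,3);p=w[(w[:,2]>15.5)];p=p[p[:,2]<40]
            print(nm,len(p),p.mean(0).round(1),((p.min(0)+p.max(0))/2).round(1),np.ptp(p,0).round(1))
f=pickle.load(open("top.pkl","rb"))
c=f["img"][130:305,210:520,::-1];c=cv2.convertScaleAbs(c,alpha=1.4)
cv2.imwrite("pics/top_c.png",cv2.resize(c,None,fx=2.55,fy=2.55,interpolation=cv2.INTER_CUBIC))
z=T[130:305,210:520,2];z=np.nan_to_num(np.clip(z*2.4,0,255)).astype(np.uint8)
cv2.imwrite("pics/top_z.png",cv2.resize(cv2.applyColorMap(z,cv2.COLORMAP_TURBO),None,fx=2.55,fy=2.55,interpolation=cv2.INTER_NEAREST))
E
```

```text
(330, 200) [566.   19.8   0. ]
(450, 190) [ 577.9 -209.6    1.8]
(180, 200) [574.7 309.5   2.6]
(280, 320) [3.432e+02 1.204e+02 3.000e-01]
(160, 300) [386.  346.6   2.1]
36 326 bbox mid [628.5 128.1 101. ] ext [48.9 50.2  9.5] mean z 102.3
13 58 bbox mid [633.8  57.9  80.9] ext [17.4 17.5  9.7] mean z 81.8
27 193 bbox mid [639.7 -11.7  93.3] ext [37.8 36.   8.8] mean z 94.3
19 141 bbox mid [645.2 -80.9  87. ] ext [27.6 28.6  9.7] mean z 88.1
sw 64 bbox mid [623.  197.4  76. ] ext [12.2 12.7  9.4] mean z 77.2
pink 333 bbox mid [542.8 193.   89. ] ext [49.4 49.2 10. ] mean z 90.2
turq 202 bbox mid [727.8  26.6  81.3] ext [39.1 37.1 10.4] mean z 82.1
a 456 [434.   47.   30.5] [432.6  48.   26.7] [47.5 52.9 22.4]
b 135 [429.2 -39.7  20.5] [421.5 -36.6  20.6] [46.8 52.1 10.2]
c 295 [ 415.  -120.4   26.6] [ 412.  -121.9   24.5] [46.7 50.8 18. ]
d 207 [ 407.7 -205.    22.2] [ 402.4 -205.4   22.4] [47.1 52.6 13.7]
```

View pics/top_c.png

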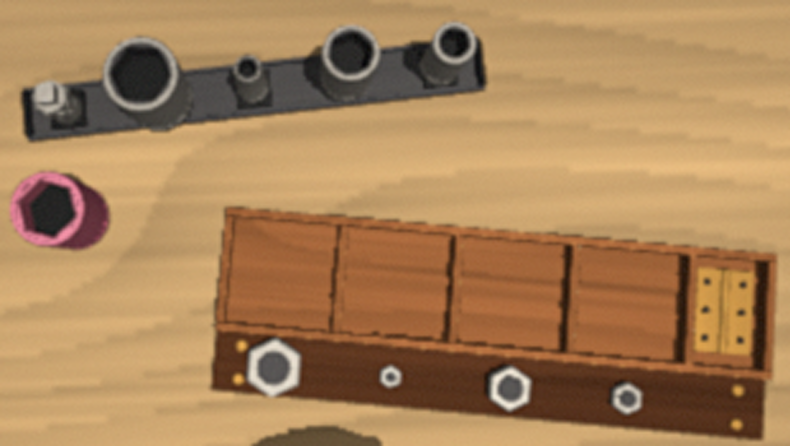

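View pics/top_z.png

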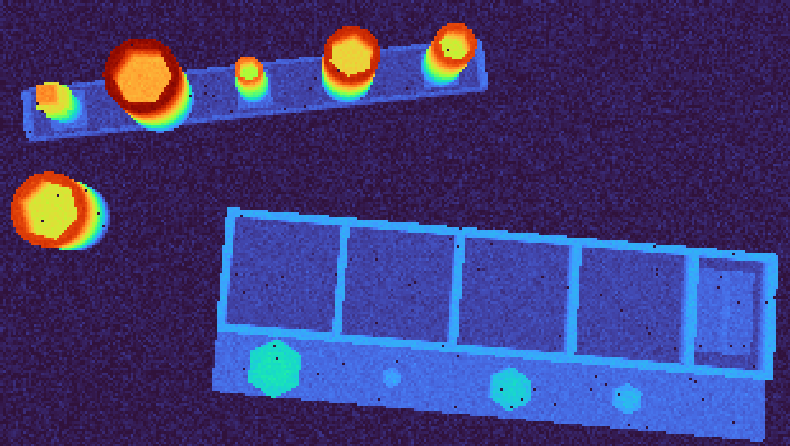

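Depth confirms both orders. Now I'll fit the nuts and compartment centres, and the current tool yaw.

```bash
python3 - <<'E'
import pickle;from h import *
from bench import env
W=cloud(pickle.load(open("top.pkl","rb")))
N=[]
for nm,(u,v),z in[("36",(317,273),31),("13",(363,278),18.5),("27",(410,282),27),("19",(456,286),22)]:
    w=W[v-11:v+12,u-12:u+13].reshape(-1,3);p=w[abs(w[:,2]-z)<3.2]
    p=p[np.hypot(*(p[:,:2]-W[v,u,:2]).T)<(23 if nm=="36" else 17 if nm!="13" else 9)]
    N.append(((p.min(0)+p.max(0))/2)[:2]);print(nm,len(p),p.mean(0).round(1),N[-1].round(1),np.ptp(p,0)[:2].round(1))
N=np.array(N);d=(N[3]-N[0]);d/=np.hypot(*d);n=np.array([-d[1],d[0]])
print("d",d,"n",n,"steps",np.diff(N@d),"across",N@n)
# wall tops: project tray points
w=W[200:310,285:520].reshape(-1,3);p=w[abs(w[:,2]-22)<2.5][:,:2]
a=(p-N[0])@d;b=(p-N[0])@n
m=(b>35)&(b<100);h,e=np.histogram(a[m],np.arange(-60,380,2));print([(int(e[i]),int(h[i])) for i in range(len(h)) if h[i]>8])
m=(a>-30)&(a<280);h,e=np.histogram(b[m],np.arange(-30,130,2));print([(int(e[i]),int(h[i])) for i in range(len(h)) if h[i]>20])
for i in range(4):print("centre",(N[0]+d*84*i+67*n).round(1),(N[i]+67*n).round(1))
s=env.sense();q=s["tool_rot"];M=R.from_quat([q[1],q[2],q[3],q[0]]).as_matrix();print(M.round(3),s["tool_pos"],s["time"],np.degrees(np.arctan2(M[1,0],M[0,0])))
E
```

```text
36 260 [429.6  47.8  32.3] [430.   47.8] [37.6 36.7]
13 31 [419.6 -35.4  19.7] [419.4 -36. ] [12.7 11.4]
27 150 [ 410.3 -118.6   28.3] [ 410.  -118.7] [28.5 27.2]
19 70 [ 400.6 -201.3   23.1] [ 401.  -202.7] [19.8 20.6]
d [-0.11478311 -0.99339058] n [ 0.99339058 -0.11478311] steps [84.45016089 83.1782635  84.45230314] across [421.63148859 420.77915332 420.88464959 421.63148859]
[(-46, 14), (-44, 34), (-42, 31), (-40, 24), (38, 12), (40, 31), (42, 31), (44, 20), (122, 20), (124, 34), (126, 32), (128, 23), (206, 33), (208, 32), (210, 30), (212, 21), (290, 34), (292, 33), (294, 36), (296, 17), (346, 44), (348, 25), (350, 30), (352, 19)]
[(20, 59), (22, 148), (24, 152), (26, 126), (104, 81), (106, 149), (108, 140), (110, 90)]
centre [496.5  40.1] [496.5  40.1]
centre [486.9 -43.4] [486.  -43.7]
centre [ 477.2 -126.8] [ 476.5 -126.4]
centre [ 467.6 -210.3] [ 467.6 -210.3]
[[ 0.296 -0.955 -0.   ]
 [-0.955 -0.296  0.002]
 [-0.002 -0.    -1.   ]] [ 192.50952466 -620.30610862  230.26144579] 0.1 -72.76725969517746
```

Call:
{"op": "drive_tool", "data": {"steps": [[-1,45.3,53.9,0,1.35],[-1,45.3,53.9,0,1.35],[-1,45.3,53.9,0,1.35],[-1,45.3,53.9,0,1.35],[-1,45.3,53.9,0,1.35],[-1,45.3,53.9,0,1.35],[-1,45.3,53.9,0,1.35],[-1,45.3,53.9,0,1.35],[-1,45.3,53.9,0,1.35],[-1,45.3,53.9,0,1.35]]}}

```text
time: 0.93
tool_pos: [461.4, -299.8, 231.0]
tool_rot: [-0.0, 1.0, -0.007, -0.0]
force: [1.3, 0.1, -0.5]
opening: 1.003
```

Call:
{"op": "drive_tool", "data": {"steps": [[-1,18.4,22.1,0,0.1],[-1,18.4,22.1,0,0.1],[-1,18.4,22.1,0,0.1],[-1,18.4,22.1,0,0.1],[-1,18.4,22.1,0,0.1],[-1,18.4,22.1,0,0.1],[-1,18.4,22.1,0,0.1],[-1,18.4,22.1,0,0.1],[-1,18.4,22.1,0,0.1]]}}

```text
time: 1.68
tool_pos: [645.1, -79.0, 230.4]
tool_rot: [-0.0, 0.999, 0.042, -0.001]
force: [-0.4, -0.6, 0.0]
opening: 0.995
```

```bash
python3 - <<'E'
from bench import env
from h import *
s=env.sense();print(s["time"],s["tool_pos"],s["tool_rot"])
f=env.grab_frame("wrist");print(f["K"],f["mount"])
cv2.imwrite("pics/w1.png",f["img"][:,:,::-1])
E
```

```text
1.6833 [645.0790978  -78.99243224 230.36825313] [-1.32756357e-04  9.99132354e-01  4.16418109e-02 -6.93021926e-04]
[[309.70691629   0.         318.30980112]
 [  0.         309.70691629 199.63852926]
 [  0.           0.           1.        ]] [[ 9.99999986e-01  3.27990702e-05 -1.61349224e-04 -1.73544160e+00]
 [-1.49208254e-05 -9.57873100e-01 -2.87191790e-01 -7.33668015e+01]
 [-1.63971705e-04  2.87191788e-01 -9.57873087e-01 -1.42277126e+02]
 [ 0.00000000e+00  0.00000000e+00  0.00000000e+00  1.00000000e+00]]
```

View pics/w1.png

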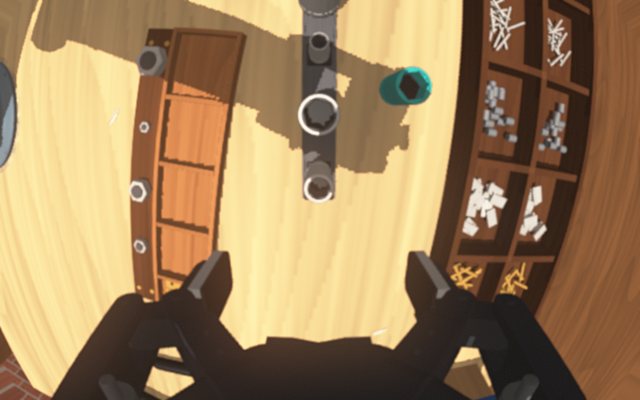

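The wrist view shows socket 19's rim centred at (318,188), 27 at (319,115) and 13 at (318,40), with the jaws square to the row. I'll cross-check these positions against the top camera.

```bash
cat >> h.py <<'E'
def wpix(f,s,u,v,H):
    """world point at height H seen by wrist pixel"""
    K=f["K"];a=(u-K[0,2])/K[0,0];b=(v-K[1,2])/K[1,1];t=np.hypot(a,b)
    c=np.array([np.sin(t)*a/t,-np.sin(t)*b/t,-np.cos(t)]);q=s["tool_rot"]
    M=R.from_quat([q[1],q[2],q[3],q[0]]).as_matrix();m=f["mount"]
    o=M@m[:3,3]+s["tool_pos"];r=M@m[:3,:3]@c
    return o+r*(H-o[2])/r[2]
E
python3 - <<'E'
from bench import env
from h import *
s=env.sense();f=env.grab_frame("wrist")
for u,v,H in[(318,188,88),(319,115,94),(318,40,82),(144,127,18.5),(139,190,27),(139,246,22)]:print(wpix(f,s,u,v,H).round(1))
E
```

```text
[642.3 -80.9  88. ]
[637.6 -12.2  94. ]
[630.9  58.8  82. ]
[417.2 -35.4  18.5]
[ 410.9 -116.6   27. ]
[ 396.8 -201.4   22. ]
```

Call:
{"op": "drive_tool", "data": {"steps": [[-1,-0.1,0,-4,0],[-1,-0.1,0,-8,0],[-1,-0.1,0,-12,0],[-1,-0.1,0,-16,0],[-1,-0.1,0,-18,0],[-1,-0.1,0,-18.8,0],[-1,-0.1,0,-18.8,0],[-1,-0.1,0,-18.8,0]]}}

```text
time: 2.45
tool_pos: [644.3, -82.0, 44.7]
tool_rot: [0.0, 0.999, 0.039, 0.001]
force: [0.3, 0.8, -0.5]
opening: 0.998
```

Call:
{"op": "drive_tool", "data": {"steps": [[1,0,0,0,0],[1,0,0,0,0],[1,0,0,0,0],[1,0,0,0,0],[1,0,0,0,0],[1,0,0,0,0],[1,0,0,0,0],[1,0,0,0,0],[1,0,0,0,0],[1,0,0,0,0]]}}

```text
time: 3.28
tool_pos: [644.2, -81.0, 44.3]
tool_rot: [0.0, 0.999, 0.04, 0.0]
force: [-1.4, 0.4, 5.8]
opening: 0.323
```

Call:
{"op": "drive_tool", "data": {"steps": [[1,0,0,0.5,0],[1,0,0,1.5,0],[1,0,0,3,0],[1,0,0,5,0],[1,0,0,7,0],[1,0,0,8,0],[1,0,0,8,0]]}}

```text
time: 3.87
tool_pos: [645.6, -81.4, 127.4]
tool_rot: [0.001, 0.999, 0.04, 0.003]
force: [0.3, -0.0, -2.5]
opening: 0.327
```

Call:
{"op": "drive_tool", "data": {"steps": [[1,-1,-0.7,0,-0.02],[1,-3,-2.2,0,-0.04],[1,-5.5,-4,0,-0.07],[1,-8,-5.9,0,-0.1],[1,-10.5,-7.8,0,-0.13],[1,-13,-9.6,0,-0.15],[1,-15.5,-11.4,0,-0.17],[1,-17,-12.5,0,-0.19],[1,-17.7,-13,0,-0.19],[1,-17.7,-13,0,-0.19]]}}

```text
time: 4.7
tool_pos: [464.5, -211.1, 122.0]
tool_rot: [-0.001, 0.998, -0.056, -0.001]
force: [0.5, 0.3, -2.6]
opening: 0.323
```

Call:
{"op": "drive_tool", "data": {"steps": [[1,0,0,0,0],[1,0,0,0,0],[1,0,0,0,0]]}}

```text
time: 4.95
tool_pos: [467.3, -210.2, 123.2]
tool_rot: [-0.0, 0.999, -0.054, 0.0]
force: [0.1, -0.0, -1.9]
opening: 0.325
```

Call:
{"op": "drive_tool", "data": {"steps": [[1,0,0,-1,0],[1,0,0,-3,0],[1,0,0,-5,0],[1,0,0,-6.5,0],[1,0,0,-7.3,0],[1,0,0,-7.7,0],[1,0,0,-7.9,0],[1,0,0,-7.9,0],[1,0,0,-7.9,0]]}}

```text
time: 5.7
tool_pos: [467.4, -211.3, 45.1]
tool_rot: [0.0, 0.998, -0.055, 0.001]
force: [-0.2, -1.0, -1.3]
opening: 0.322
```

Call:
{"op": "drive_tool", "data": {"steps": [[1,0,0,-0.1,0],[1,0,0,-0.2,0],[1,0,0,-0.3,0],[1,0,0,-0.4,0],[1,0,0,-0.4,0],[1,0,0,-0.4,0]]}}

```text
time: 6.2
tool_pos: [466.6, -210.8, 40.2]
tool_rot: [-0.0, 0.998, -0.055, -0.0]
force: [0.1, -0.4, -1.9]
opening: 0.324
```

Call:
{"op": "drive_tool", "data": {"steps": [[1,0,0,-0.05,0],[1,0,0,-0.1,0],[1,0,0,-0.15,0],[1,0,0,-0.15,0],[1,0,0,-0.15,0]]}}

```text
time: 6.62
tool_pos: [466.6, -210.8, 38.7]
tool_rot: [-0.0, 0.998, -0.055, -0.0]
force: [0.3, 0.1, -2.0]
opening: 0.322
```

Call:
{"op": "drive_tool", "data": {"steps": [[1,0,0,-0.05,0],[1,0,0,-0.1,0],[1,0,0,-0.1,0],[1,0,0,-0.1,0]]}}

```text
time: 6.95
tool_pos: [466.8, -211.0, 38.3]
tool_rot: [0.0, 0.998, -0.055, 0.0]
force: [-2.1, 1.9, 3.3]
opening: 0.325
```

Call:
{"op": "drive_tool", "data": {"steps": [[0.3,0,0,0,0],[0.2,0,0,0,0],[0,0,0,0,0],[-0.3,0,0,0,0],[-0.6,0,0,0,0],[-1,0,0,0,0],[-1,0,0,0,0],[-1,0,0,0,0],[-1,0,0,0,0]]}}

```text
time: 7.7
tool_pos: [466.7, -210.8, 37.8]
tool_rot: [-0.0, 0.998, -0.055, -0.0]
force: [0.5, -0.1, 0.4]
opening: 1.001
```

Call:
{"op": "drive_tool", "data": {"steps": [[-1,0,0,1,0],[-1,0,0,4,0],[-1,0,0,8,0],[-1,0,0,12,0],[-1,0,0,15,0],[-1,0,0,15,0],[-1,0,0,15,0]]}}

```text
time: 8.28
tool_pos: [467.9, -211.7, 190.9]
tool_rot: [0.002, 0.998, -0.055, 0.002]
force: [-0.2, -0.3, -0.8]
opening: 0.998
```

```bash
python3 - <<'E'
from bench import env
from h import *
s=env.sense();print(s["time"],s["tool_pos"],s["force"])
W=cloud(env.grab_frame("top"))
w=W[225:300,420:500].reshape(-1,3);p=w[abs(w[:,2]-82)<6];p=p[np.hypot(p[:,0]-467,p[:,1]+210)<30]
print(len(p),((p.min(0)+p.max(0))/2).round(1),np.ptp(p,0).round(1))
E
```

```text
8.2833 [ 467.89978594 -211.70197648  190.90696947] [-0.15579825 -0.30337706 -0.79152171]
156 [ 468.1 -210.8   81.3] [26.9 28.6 10.1]
```

Call:
{"op": "drive_tool", "data": {"steps": [[-1,2,2.3,0,0.19],[-1,4.5,5.2,0,0.19],[-1,7,8.1,0,0.19],[-1,9.5,11,0,0.19],[-1,12,13.9,0,0.19],[-1,14.5,16.8,0,0.19],[-1,16.5,19.1,0,0.19],[-1,17.2,19.9,0,0.19],[-1,17.2,19.9,0,0.19],[-1,17.2,19.9,0,0.19]]}}

```text
time: 9.17
tool_pos: [637.5, -11.9, 185.9]
tool_rot: [-0.0, 0.999, 0.04, -0.002]
force: [-0.3, -0.6, 0.2]
opening: 1.001
```

Call:
{"op": "drive_tool", "data": {"steps": [[-1,0,0,-2,0],[-1,0,0,-5,0],[-1,0,0,-8,0],[-1,0,0,-11,0],[-1,0,0,-13.2,0],[-1,0,0,-14.2,0],[-1,0,0,-14.2,0],[-1,0,0,-14.2,0],[-1,0,0,-14.2,0]]}}

```text
time: 9.92
tool_pos: [639.8, -12.7, 47.9]
tool_rot: [0.0, 0.999, 0.04, 0.002]
force: [0.1, -0.7, 0.2]
opening: 0.996
```

Call:
{"op": "drive_tool", "data": {"steps": [[1,0,0,0,0],[1,0,0,0,0],[1,0,0,0,0],[1,0,0,0,0],[1,0,0,0,0],[1,0,0,0,0],[1,0,0,0,0],[1,0,0,0,0],[1,0,0,0,0],[1,0,0,0,0]]}}

```text
time: 10.75
tool_pos: [639.3, -11.9, 46.7]
tool_rot: [0.0, 0.999, 0.04, 0.001]
force: [-0.9, 1.0, 6.4]
opening: 0.431
```

Call:
{"op": "drive_tool", "data": {"steps": [[1,0,0,0.5,0],[1,0,0,1.5,0],[1,0,0,3,0],[1,0,0,5,0],[1,0,0,7,0],[1,0,0,8,0],[1,0,0,8,0]]}}

```text
time: 11.33
tool_pos: [640.6, -12.3, 129.7]
tool_rot: [0.001, 0.999, 0.04, 0.003]
force: [1.1, -0.1, -3.4]
opening: 0.43
```

Call:
{"op": "drive_tool", "data": {"steps": [[1,-1,-0.7,0,-0.02],[1,-3,-2.1,0,-0.04],[1,-5.5,-3.9,0,-0.07],[1,-8,-5.7,0,-0.1],[1,-10.5,-7.5,0,-0.13],[1,-13,-9.2,0,-0.16],[1,-15,-10.6,0,-0.19],[1,-16.2,-11.5,0,-0.19],[1,-16.2,-11.5,0,-0.19],[1,-16.2,-11.5,0,-0.19]]}}

```text
time: 12.17
tool_pos: [475.8, -126.8, 125.0]
tool_rot: [-0.0, 0.998, -0.056, -0.001]
force: [0.1, 0.2, -3.7]
opening: 0.43
```

Call:
{"op": "drive_tool", "data": {"steps": [[1,0,0,-1,0],[1,0,0,-3,0],[1,0,0,-5,0],[1,0,0,-6.5,0],[1,0,0,-7.4,0],[1,0,0,-7.8,0],[1,0,0,-8.1,0],[1,0,0,-8.1,0],[1,0,0,-8.1,0],[1,0,0,-8.1,0]]}}

```text
time: 13.0
tool_pos: [477.5, -127.2, 45.7]
tool_rot: [0.0, 0.998, -0.055, 0.001]
force: [0.1, 0.0, -4.2]
opening: 0.431
```

Contact is expected at about −0.5 cm from here, so I'll ease down.

Call:
{"op": "drive_tool", "data": {"steps": [[1,0,0,-0.1,0],[1,0,0,-0.2,0],[1,0,0,-0.3,0],[1,0,0,-0.35,0],[1,0,0,-0.4,0],[1,0,0,-0.4,0],[1,0,0,-0.4,0]]}}

```text
time: 13.58
tool_pos: [476.7, -126.9, 40.8]
tool_rot: [0.0, 0.998, -0.055, -0.0]
force: [0.2, 0.2, -4.5]
opening: 0.433
```

Call:
{"op": "drive_tool", "data": {"steps": [[1,0,0,-0.05,0],[1,0,0,-0.1,0],[1,0,0,-0.1,0],[1,0,0,-0.1,0]]}}

```text
time: 13.92
tool_pos: [476.8, -126.9, 40.7]
tool_rot: [-0.0, 0.998, -0.055, -0.0]
force: [-3.7, 1.8, 6.5]
opening: 0.429
```

Call:
{"op": "drive_tool", "data": {"steps": [[0.1,0,0,0,0],[0,0,0,0,0],[-0.2,0,0,0,0],[-0.4,0,0,0,0],[-0.7,0,0,0,0],[-1,0,0,0,0],[-1,0,0,0,0],[-1,0,0,0,0],[-1,0,0,0,0]]}}

```text
time: 14.67
tool_pos: [476.7, -126.9, 39.8]
tool_rot: [-0.0, 0.998, -0.055, -0.0]
force: [0.3, -0.3, 0.2]
opening: 1.0
```

Call:
{"op": "drive_tool", "data": {"steps": [[-1,0,0,1,0],[-1,0,0,4,0],[-1,0,0,8,0],[-1,0,0,12,0],[-1,0,0,15,0],[-1,0,0,15,0],[-1,0,0,15,0]]}}

```text
time: 15.25
tool_pos: [478.0, -127.5, 192.8]
tool_rot: [0.001, 0.998, -0.055, 0.003]
force: [0.5, 0.8, 0.1]
opening: 1.001
```

```bash
cat > chk.py <<'E'
from bench import env
from h import *
import sys
s=env.sense();print(s["time"],s["tool_pos"].round(1),s["force"].round(1))
f=env.grab_frame("top");W=cloud(f).reshape(-1,3)
def look(nm,x,y,H,r):
    p=W[(abs(W[:,2]-H)<6)&(np.hypot(W[:,0]-x,W[:,1]-y)<r)]
    if len(p)>5:print(nm,len(p),((p.min(0)+p.max(0))/2).round(1),np.ptp(p,0).round(1))
    else:print(nm,"none")
for a in[("36r",628.5,128.1,102,35),("13r",633.8,57.9,82,20),("27r",639.7,-11.7,94,30),("19t",467.6,-210.3,82,28),("27t",477,-126.7,88,30),("13t",486.9,-43.4,76,25),("36t",496.5,40.1,96,38),("sw",623,197.4,76,14)]:look(*a)
if len(sys.argv)>1:cv2.imwrite("pics/"+sys.argv[1],f["img"][:,:,::-1])
E
python3 chk.py
```

```text
15.25 [ 478.  -127.5  192.8] [0.5 0.8 0.1]
36r 331 [628.3 128.1 101.1] [48.  50.1  9.6]
13r 58 [633.8  57.8  80.6] [17.3 17.4  8.5]
27r none
19t none
27t 206 [ 478.  -126.4   86.9] [35.2 37.9  9.8]
13t none
36t none
sw 64 [623.1 197.5  75.7] [12.5 12.8 11.1]
```

Call:
{"op": "drive_tool", "data": {"steps": [[-1,2,2.3,0,0.19],[-1,4.5,5.3,0,0.19],[-1,7,8.3,0,0.19],[-1,9.5,11.2,0,0.19],[-1,12,14.2,0,0.19],[-1,14,16.5,0,0.19],[-1,15.6,18.4,0,0.19],[-1,15.6,18.4,0,0.19],[-1,15.6,18.4,0,0.19],[-1,15.6,18.4,0,0.19]]}}

```text
time: 16.13
tool_pos: [631.4, 56.9, 187.9]
tool_rot: [-0.0, 0.999, 0.04, -0.002]
force: [-0.8, 0.3, 0.5]
opening: 1.001
```

```bash
python3 chk.py; python3 - <<'E'
from bench import env
from h import *
f=env.grab_frame("wrist");cv2.imwrite("pics/w2.png",f["img"][:,:,::-1])
E
```

```text
16.1333 [631.4  56.9 187.9] [-0.8  0.3  0.5]
36r none
13r none
27r none
19t 159 [ 468.  -210.7   80.8] [26.9 27.8  9.7]
27t 207 [ 478.  -126.5   87.4] [35.2 37.7 10.2]
13t none
36t none
sw none
```

View pics/w2.png

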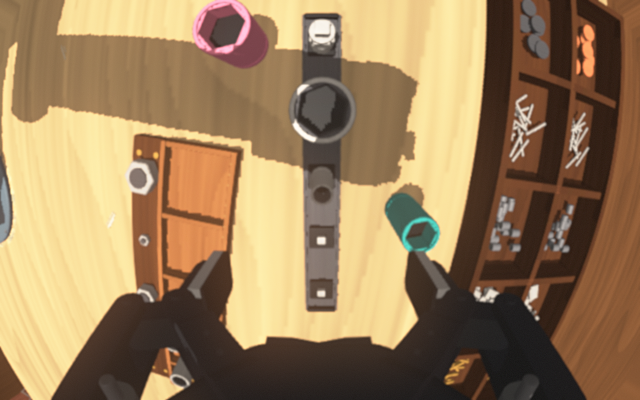

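The wrist view shows socket 13 at (322,190), centred between the jaws. The turquoise look-alike at (418,235) clears the right finger. The top camera reads 19 and 27 upright and centred in the tray.

Call:
{"op": "drive_tool", "data": {"steps": [[-1,0,0,-2,0],[-1,0,0,-5,0],[-1,0,0,-8,0],[-1,0,0,-11,0],[-1,0,0,-13,0],[-1,0,0,-13.9,0],[-1,0,0,-13.9,0],[-1,0,0,-13.9,0],[-1,0,0,-13.9,0]]}}

```text
time: 16.98
tool_pos: [634.1, 56.7, 52.9]
tool_rot: [0.0, 0.999, 0.04, 0.002]
force: [-0.5, -0.1, 0.7]
opening: 1.001
```

Call:
{"op": "drive_tool", "data": {"steps": [[0,0,0,0,0],[0.3,0,0,0,0],[1,0,0,0,0],[1,0,0,0,0],[1,0,0,0,0],[1,0,0,0,0],[1,0,0,0,0],[1,0,0,0,0],[1,0,0,0,0],[1,0,0,0,0]]}}

```text
time: 17.82
tool_pos: [632.8, 57.2, 51.0]
tool_rot: [-0.0, 0.999, 0.04, 0.0]
force: [-0.9, 0.5, 4.0]
opening: 0.202
```

Call:
{"op": "drive_tool", "data": {"steps": [[1,0,0,0.5,0],[1,0,0,1.5,0],[1,0,0,3,0],[1,0,0,5,0],[1,0,0,7,0],[1,0,0,8,0],[1,0,0,8,0]]}}

```text
time: 18.4
tool_pos: [634.9, 57.0, 135.1]
tool_rot: [0.0, 0.999, 0.04, 0.003]
force: [0.7, 0.2, 0.2]
opening: 0.202
```

Call:
{"op": "drive_tool", "data": {"steps": [[1,-1,-0.7,0,-0.02],[1,-2.8,-1.9,0,-0.04],[1,-5,-3.5,0,-0.07],[1,-7.5,-5.2,0,-0.1],[1,-10,-6.9,0,-0.13],[1,-12,-8.3,0,-0.16],[1,-13.7,-9.5,0,-0.19],[1,-14.6,-10.1,0,-0.19],[1,-14.6,-10.1,0,-0.19],[1,-14.6,-10.1,0,-0.19]]}}

```text
time: 19.23
tool_pos: [486.8, -43.8, 130.7]
tool_rot: [-0.0, 0.998, -0.055, 0.0]
force: [1.0, -0.0, -0.9]
opening: 0.201
```

Call:
{"op": "drive_tool", "data": {"steps": [[1,0,0,-1,0],[1,0,0,-3,0],[1,0,0,-5,0],[1,0,0,-6.5,0],[1,0,0,-7.4,0],[1,0,0,-7.8,0],[1,0,0,-8.1,0],[1,0,0,-8.1,0],[1,0,0,-8.1,0],[1,0,0,-8.1,0]]}}

```text
time: 20.07
tool_pos: [487.5, -44.1, 50.7]
tool_rot: [0.0, 0.998, -0.055, 0.001]
force: [0.1, -0.6, -1.4]
opening: 0.207
```

Call:
{"op": "drive_tool", "data": {"steps": [[1,0,0,-0.1,0],[1,0,0,-0.2,0],[1,0,0,-0.3,0],[1,0,0,-0.35,0],[1,0,0,-0.4,0],[1,0,0,-0.4,0],[1,0,0,-0.4,0]]}}

```text
time: 20.65
tool_pos: [486.7, -43.8, 45.8]
tool_rot: [-0.0, 0.998, -0.055, -0.0]
force: [0.4, 0.8, -1.2]
opening: 0.205
```

Call:
{"op": "drive_tool", "data": {"steps": [[1,0,0,-0.05,0],[1,0,0,-0.1,0],[1,0,0,-0.1,0],[1,0,0,-0.1,0]]}}

```text
time: 20.98
tool_pos: [486.9, -43.9, 45.1]
tool_rot: [0.0, 0.998, -0.055, 0.0]
force: [-0.7, -0.4, 2.5]
opening: 0.199
```

Call:
{"op": "drive_tool", "data": {"steps": [[0.55,0,0,0,0],[0.45,0,0,0,0],[0.3,0,0,0,0],[0,0,0,0,0],[-0.4,0,0,0,0],[-1,0,0,0,0],[-1,0,0,0,0],[-1,0,0,0,0],[-1,0,0,0,0],[-1,0,0,0,0]]}}

```text
time: 21.82
tool_pos: [486.7, -43.8, 44.8]
tool_rot: [-0.0, 0.998, -0.055, -0.0]
force: [-0.0, 1.2, 0.3]
opening: 1.007
```

Call:
{"op": "drive_tool", "data": {"steps": [[-1,0,0,1,0],[-1,0,0,4,0],[-1,0,0,8,0],[-1,0,0,12,0],[-1,0,0,15,0],[-1,0,0,15,0],[-1,0,0,15,0]]}}

```text
time: 22.4
tool_pos: [488.1, -44.3, 197.8]
tool_rot: [0.001, 0.998, -0.055, 0.003]
force: [0.2, 0.9, -0.4]
opening: 1.0
```

```bash
python3 chk.py
```

```text
22.4 [488.1 -44.3 197.8] [ 0.2  0.9 -0.4]
36r 329 [628.2 127.9 101.1] [49.1 49.8  9.7]
13r none
27r none
19t none
27t none
13t none
36t none
sw 65 [623.2 197.3  75.5] [12.9 12.3  9.7]
```

Call:
{"op": "drive_tool", "data": {"steps": [[-1,2,2.4,0,0.19],[-1,4.5,5.5,0,0.19],[-1,7,8.5,0,0.19],[-1,9.5,11.6,0,0.19],[-1,12,14.6,0,0.19],[-1,13.5,16.5,0,0.19],[-1,14.1,17.2,0,0.19],[-1,14.1,17.2,0,0.19],[-1,14.1,17.2,0,0.19],[-1,14.1,17.2,0,0.19]]}}

```text
time: 23.28
tool_pos: [626.6, 127.0, 193.8]
tool_rot: [0.0, 0.999, 0.039, -0.001]
force: [0.2, -0.2, -0.1]
opening: 0.998
```

```bash
python3 chk.py
```

```text
23.2833 [626.6 127.  193.8] [ 0.2 -0.2 -0.1]
36r 89 [628.2 108.4 101.4] [37.1  9.4  9.2]
13r none
27r none
19t 163 [ 468.  -210.5   81.4] [26.9 28.2 10.6]
27t 207 [ 478.1 -126.3   87.5] [35.1 37.6 10.7]
13t 55 [487.8 -43.   75.1] [17.1 18.8  8.3]
36t none
sw none
```

Call:
{"op": "drive_tool", "data": {"steps": [[-1,0,0,-2,0],[-1,0,0,-5,0],[-1,0,0,-8,0],[-1,0,0,-11,0],[-1,0,0,-13.5,0],[-1,0,0,-14.4,0],[-1,0,0,-14.4,0],[-1,0,0,-14.4,0],[-1,0,0,-14.4,0]]}}

```text
time: 24.08
tool_pos: [629.3, 127.8, 53.2]
tool_rot: [0.0, 0.999, 0.04, 0.002]
force: [-0.2, -0.8, 0.8]
opening: 1.0
```

Call:
{"op": "drive_tool", "data": {"steps": [[0,0,0,0,0],[0.3,0,0,0,0],[1,0,0,0,0],[1,0,0,0,0],[1,0,0,0,0],[1,0,0,0,0],[1,0,0,0,0],[1,0,0,0,0],[1,0,0,0,0],[1,0,0,0,0]]}}

```text
time: 24.92
tool_pos: [628.6, 128.2, 52.3]
tool_rot: [0.0, 0.999, 0.04, 0.001]
force: [-1.7, 0.5, 5.9]
opening: 0.571
```

Call:
{"op": "drive_tool", "data": {"steps": [[1,0,0,0.5,0],[1,0,0,1.5,0],[1,0,0,3,0],[1,0,0,5,0],[1,0,0,7,0],[1,0,0,8,0],[1,0,0,8,0]]}}

```text
time: 25.5
tool_pos: [629.4, 128.3, 134.6]
tool_rot: [0.0, 0.999, 0.04, 0.003]
force: [0.9, -0.4, -6.6]
opening: 0.571
```

Call:
{"op": "drive_tool", "data": {"steps": [[1,-1,-0.7,0,-0.02],[1,-2.6,-1.7,0,-0.04],[1,-4.7,-3.1,0,-0.07],[1,-7,-4.7,0,-0.1],[1,-9.3,-6.2,0,-0.13],[1,-11.2,-7.5,0,-0.16],[1,-12.5,-8.3,0,-0.19],[1,-13.2,-8.8,0,-0.19],[1,-13.2,-8.8,0,-0.19],[1,-13.2,-8.8,0,-0.19]]}}

```text
time: 26.33
tool_pos: [495.6, 40.2, 130.5]
tool_rot: [-0.0, 0.998, -0.055, -0.0]
force: [0.3, 0.7, -5.9]
opening: 0.575
```

Call:
{"op": "drive_tool", "data": {"steps": [[1,0,0,-1,0],[1,0,0,-3,0],[1,0,0,-5,0],[1,0,0,-6.5,0],[1,0,0,-7.4,0],[1,0,0,-7.8,0],[1,0,0,-8,0],[1,0,0,-8,0],[1,0,0,-8,0],[1,0,0,-8,0]]}}

```text
time: 27.17
tool_pos: [496.6, 40.1, 51.8]
tool_rot: [0.0, 0.998, -0.055, 0.001]
force: [0.2, 0.4, -6.1]
opening: 0.573
```

Call:
{"op": "drive_tool", "data": {"steps": [[1,0,0,-0.1,0],[1,0,0,-0.2,0],[1,0,0,-0.3,0],[1,0,0,-0.35,0],[1,0,0,-0.4,0],[1,0,0,-0.4,0],[1,0,0,-0.4,0]]}}

```text
time: 27.75
tool_pos: [495.6, 40.2, 46.8]
tool_rot: [-0.0, 0.998, -0.055, -0.0]
force: [0.5, 0.2, -5.6]
opening: 0.573
```

Call:
{"op": "drive_tool", "data": {"steps": [[1,0,0,-0.05,0],[1,0,0,-0.1,0],[1,0,0,-0.1,0],[1,0,0,-0.1,0]]}}

```text
time: 28.08
tool_pos: [495.8, 40.1, 46.3]
tool_rot: [0.0, 0.998, -0.055, -0.0]
force: [-2.9, -0.2, 1.7]
opening: 0.573
```

Call:
{"op": "drive_tool", "data": {"steps": [[-0.15,0,0,0,0],[-0.25,0,0,0,0],[-0.4,0,0,0,0],[-0.6,0,0,0,0],[-0.8,0,0,0,0],[-1,0,0,0,0],[-1,0,0,0,0],[-1,0,0,0,0],[-1,0,0,0,0],[-1,0,0,0,0]]}}

```text
time: 28.92
tool_pos: [495.7, 40.1, 45.8]
tool_rot: [-0.0, 0.998, -0.055, 0.0]
force: [0.1, -0.4, -0.8]
opening: 0.999
```

Call:
{"op": "drive_tool", "data": {"steps": [[-1,0,0,1,0],[-1,0,0,4,0],[-1,0,0,8,0],[-1,0,0,12,0],[-1,0,0,15,0],[-1,0,0,15,0],[-1,0,0,15,0]]}}

```text
time: 29.5
tool_pos: [497.1, 40.0, 198.9]
tool_rot: [0.0, 0.998, -0.055, 0.003]
force: [-0.4, -0.6, -0.3]
opening: 1.0
```

Call:
{"op": "drive_tool", "data": {"steps": [[-1,4,1,0,0],[-1,8,3,0,0],[-1,11,6,0,0],[-1,13,9,0,0],[-1,13,12,0,0],[-1,13,14,0,0],[-1,13,15,0,0],[-1,13,15,0,0],[-1,13,15,0,0],[-1,13,15,0,0]]}}

```text
time: 30.33
tool_pos: [625.3, 188.9, 195.3]
tool_rot: [0.0, 0.998, -0.056, -0.0]
force: [-0.1, 0.1, 0.4]
opening: 0.999
```

```bash
python3 chk.py top9.png
```

```text
30.3333 [625.3 188.9 195.3] [-0.1  0.1  0.4]
36r none
13r none
27r none
19t 157 [ 468.  -210.7   81.3] [26.9 27.3  9.3]
27t 209 [ 478.  -126.7   87.3] [35.2 37.9  9.5]
13t 54 [487.8 -43.1  75.3] [17.1 18.9  9.6]
36t 313 [496.9  39.9  95.5] [49.7 48.4  9.8]
sw 65 [623.  197.4  75.9] [12.3 12.8 11.5]
```

View pics/top9.png

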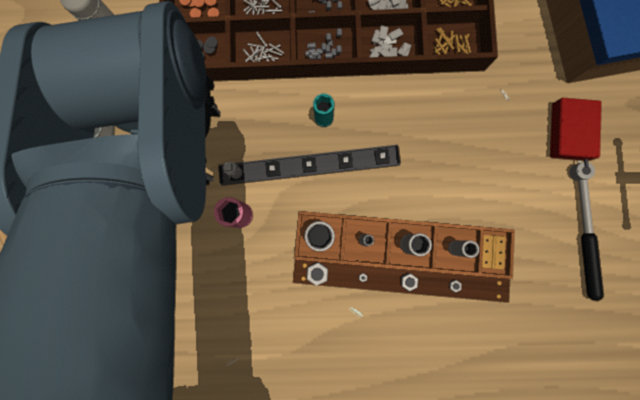

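All four sockets stand in their compartments at (318,236), (367,240), (420,244) and (470,248), beside the matching nuts. The swivel (232,170), hinge (494,252) and look-alikes haven't moved. Handing in.

```bash
python3 -c "
from bench import env
print(env.sign_off())"
```

```text
the job is handed in; nothing more can be done
None
```

All four sockets are in the tray beside their matching nuts (36, 13, 27, 19, in the order of the ledge). I lowered each one until the force sensor showed contact, released it, and then backed the arm clear. The job was handed in at about 30 s on the robot's clock, against the 86 s limit.

- **Placement:** the last top-camera check found every socket upright, with its top at the expected height and within about 1 mm of its compartment's middle.
- **Left alone:** the swivel measured within 0.2 mm of where it started. The hinge and the two look-alikes looked unmoved in the last picture; I did not measure them again.
- **Disagreement:** the wrist camera put most points 2 to 4 mm lower in x than the top camera, so I aimed about 1 mm toward its reading. This is close to the stated calibration error and small against the compartment size. Forces read after each move stayed under 10 N.

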